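# Fit the tongued cover to the analyser's sample-cell bay

### The job

Close the sample-cell bay with its blue cover: pull the cover out of the grey storage dock with the clear roof by its orange tongue and set it down on the bench, then take it by its black bar handle, hold it at an angle and hook its tongue under the lip of the bay, and lower it gently until it lies flat in the recess, fully home; do not let it fall shut. Then let go, and leave the vial, the marker, the carton and the bottle as they are.

Things in the scene. Friction and masses are not known exactly. Their poses are not given: they have to be found in the camera images.
- cover: blue cover board, about 0.35 kg; starts flat on the bench in the dock, tongue outward. Plate 150 (x) x 100 (y) x 16 mm; origin: centre of the plate's underside, z up to the handle, -x towards the tongue. Orange tongue 60 mm wide (y), 8 mm thick (z 8 to 16 mm, top flush with the plate's top), standing 32 mm out of the plate's -x edge (x -75 to -107 mm)
- cover_handle (a point): centre of the cover's handle bar, at (0, 0, 38) mm in the cover's frame: a straight bar 90 mm long along the cover's y, 14 mm wide (x), 16 mm high (z 30 to 46 mm), on two end posts at y = +-40 mm; 14 mm of free space between bar and plate; axes as the cover's
- cover_tongue (a point): place to hold the tongue, at (-91, 0, 12) mm in the cover's frame: mid-thickness, half-way along the tongue; 60 mm wide from side to side (y)
- cover_tip (a point): middle of the tongue's front end, mid-thickness, at (-107, 0, 12) mm in the cover's frame
- dock: fixed grey dock on the bench, open at its -x end: grey walls and back, clear plastic roof, no floor. Origin on the bench below the middle of the roof's front edge; x runs inward. 160 (x) x 132 (y) mm, 116 wide inside; roof 52 to 58 mm above the bench. Stowed, the cover points as the dock does (within 2 degrees), its tongue end 41 to 49 mm out of the front, its handle under the roof
- bay: fixed low white bay with a recess for the cover. Origin on the bench below the recess centre, -x towards the groove. Cover home: axes match the bay's, cover origin at (0, 0, 26) mm. Seat 26 mm above the bench, x -72 to +77; cheeks 106 mm apart and end wall at x +79 mm, tops 42 mm high, flush with the cover's top when home. The end wall is too near to slide the cover in flat
- bay_groove (a point): middle of the lip's lower edge on the recess side, at (-80, 0, 44.5) mm in the bay's frame, axes as the bay's. The grey lip bridges the recess: x -118 to -80 mm, 44.5 to 52.5 mm above the bench. The tongue goes below it into an open pocket, 106 mm wide, back to x -112 mm and down to the bench, so the tongue may point down while the cover is angled
- bay_home (a point): where the middle of the cover's handle bar is when the cover is home, at (0, 0, 64) mm in the bay's frame
- vial: amber vial with black cap standing upright, 26 mm diameter, 55 mm high; origin at the centre of its underside; leave alone
- marker: green marker pen with black cap lying flat, 120 x 14 x 14 mm, along its x; origin at the centre of its underside; leave alone
- carton: off-white carton, 110 x 75 x 45 mm; origin at the centre of its underside; leave alone
- bottle: white bottle with blue cap standing upright, 64 mm diameter, 140 mm high; origin at the centre of its underside; leave alone
Mind the look-alikes: they are no part of the job. What is shaped like the dock but green, pink or purple is not meant.

How it is judged:
By the outcome, as a careful person would: the job done as asked, in the order asked, and still so for the second after the job is handed in, with the robot touching nothing.
It also fails if it takes over 58 s, if anything falls off the work surface, if the arm or the gripper's body presses on something with over 40 N, if the wrist force passes 120 N, or if a joint passes its speed limit or range.

### The arm

A 6-joint arm with a two-finger parallel gripper is mounted at the origin on the work surface. World frame = base frame: x ahead of the robot, y to its left, z up, the work surface at z = 0. Lengths are in m, angles in rad, forces in N, time in s.
With the tool pointing down it reaches from about 0.3 to 0.775 m from the base axis. Payload 14.6 kg.
Tool frame: the origin (TCP) lies at the very end of the fingers, on their centre line; the grasp point (between the pads) lies 19 mm behind it; z points along the fingers, y is the line along which they close (so a half turn about z gives the same grasp; the last joint's range is limited). The gripper opens to 94 mm and grips with 3 to 60 N. Pads are 16 mm wide; open, the fingers measure 119 mm over their backs; the gripper's body (75 mm by 177 mm) begins 78 mm behind the grasp point.
Start: joints at [1.249, 0.3, 1.521, -0, 1.321, -0.067], TCP at [0.139, 0.532, 0.205] pointing down, gripper open.
Joint ranges: [-3.03, 3.03], [-0.79, 2.21], [0.23, 2.52], [-1.04, 4.18], [0, 3.07], [-2.55, 2.55]. Speed limits (rad/s): [2.22, 2.22, 2.57, 3.14, 3.14, 3.14].

### API

Orientations are given as [roll, pitch, yaw] about the fixed x, y, z axes, in that order (R = Rz(yaw) Ry(pitch) Rx(roll)).
In Python, from station import ctrl gives the robot as it stands.
- The arm moves only by the shell command python3 -m pendant 'ROWS' [OPENING] [FORCE]. ROWS is JSON, a list of rows, each a list of 2 entries, a list of its own where there are three numbers: the shift along the world's x, y, z in cm, then the turn about the world's z in rad. A call has 1 to 20 rows; each row shifts and turns the commanded pose from where the row before left it; what a row does not reach is not made up. A row lasts 1/12 s, in which the tool goes at most 41.7 mm and 7.16 degrees, less where a joint would pass 70% of its speed; a pose out of reach is approached as far as the arm can. A call is refused whole if a number of a shift passes 4.17 or a number of a turn 0.125, either way. A call with a gripper value outside its range is refused whole. OPENING is the opening, from 0 (shut) to 1 (fully open), set as the call begins (- or left out, the last holds). The fingers move at their own pace and stop on an object; FORCE is the grip in N (left out, the last holds). Time passes only in rows, so rows that do not move let the fingers close. It gives the time, the measured TCP pose, the force, the opening and the grip force at its end, in the units of the state.
- ctrl.get_obs(): the state, without advancing time (a new reading comes with each control period).
- ctrl.camera(name): name is "scene" or "top" or "wrist"; returns a dict with "color" (480x640x3 uint8, red, green, blue), "intrinsics" (3x3 intrinsics, pixels), "camera_from_world" (4x4, takes a point from world to camera coordinates). Camera axes: x right, y down, z forward; pixel columns grow to the right and rows downward; lengths in m; the calibration is good to about 2 mm. A picture is of the moment at which its call begins. There is no depth.
- ctrl.hand_in(): hands the job in; it is judged then, once.
The state is a dict: "time_s": time; "qpos": joint angles; "joint_vel": joint speeds; "tau": joint torques, N m; "ee_pos": TCP position; "eef_rot": TCP orientation; "force": force on the tool from outside, world axes, zero at the start; "moment": the same for the moment, N m; "grip_width": finger opening in m; "grip_force": force on a finger pad.
Only numpy, scipy, OpenCV 4.12 (cv2) and the standard library are available. Lean on these libraries where they do the work, as an engineer would, in place of code of your own. Each camera call takes 0.05 s, during which the arm holds its last target. There are 200 camera calls.

## Working session

There is one attempt and no reset: what is moved stays moved. The work goes in short steps, Python scripts to look and compute and a shell command to move; the robot and the scene stay as the last step left them, time stands still between calls to the robot, and variables do not carry over. Pictures are saved under pics/ and viewed, at most 10 in all, crops included, and the job is handed in when it is done.

```bash
mkdir -p pics; ls
python3 - <<'E'
from station import ctrl
import cv2,numpy as np,pickle
d={}
for n in("scene","top"):
    c=ctrl.camera(n); d[n]=c; cv2.imwrite(f"pics/{n}0.png",c["color"][:,:,::-1])
    T=np.linalg.inv(c["camera_from_world"]); print(n,T[:3,3].round(3),T[:3,2].round(2),c["intrinsics"].round(1).tolist())
pickle.dump(d,open("c0.pkl","wb"))
o=ctrl.get_obs();print(o["time_s"],o["ee_pos"],o["eef_rot"])
E
```

```text
pics
scene [ 0.748 -0.454  0.961] [-0.27  0.51 -0.82] [[444.9, 0.0, 319.1], [0.0, 444.9, 239.2], [0.0, 0.0, 1.0]]
top [0.32  0.096 1.411] [ 0.1   0.02 -0.99] [[442.6, 0.0, 323.6], [0.0, 442.6, 237.1], [0.0, 0.0, 1.0]]
0.1 [0.13855912 0.53201452 0.20496127] [-3.14057308e+00 -9.10571073e-05  2.88678758e+00]
```

View pics/top0.png

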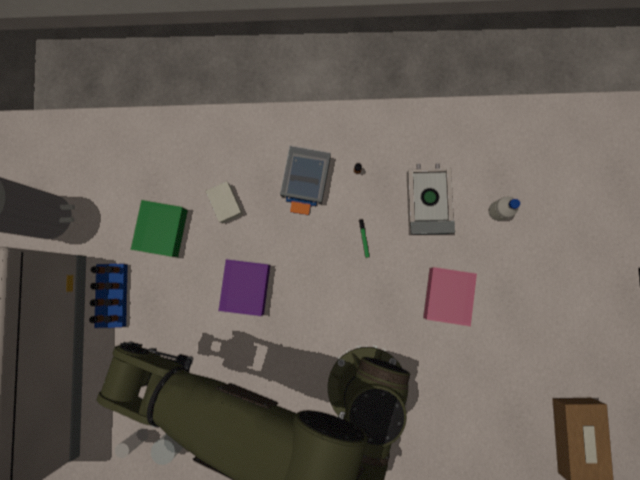

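View pics/scene0.png

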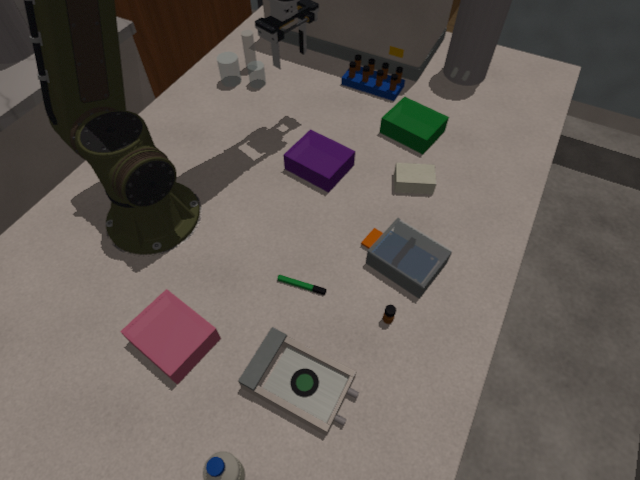

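Top view candidates: grey dock (305,177) with orange tongue (300,208); look-alikes are green (159,228), purple (245,287) and pink (451,296) boxes; also a blue rack (108,295). The bay is at (431,200), with its lip at (432,228). By the description it is the grey one; I check with close crops of both views.

Run:
```python
import cv2,numpy as np,pickle
d=pickle.load(open("c0.pkl","rb"))
def crop(n,x,y,w,h,s): return cv2.resize(d[n]["color"][y:y+h,x:x+w,::-1],None,fx=s,fy=s,interpolation=cv2.INTER_CUBIC)
def grid(im,x,y,s):
    for k in range(0,im.shape[1],10*s): cv2.putText(im,str(x+k//s),(k,8),0,.3,(0,255,255),1); cv2.line(im,(k,10),(k,14),(0,255,255),1)
    for k in range(0,im.shape[0],10*s): cv2.putText(im,str(y+k//s),(0,k+4),0,.3,(0,255,255),1)
    return im
a=np.hstack([grid(crop("top",275,142,60,80,6),275,142,6),grid(crop("top",400,158,60,80,6),400,158,6)])
cv2.imwrite("pics/a.png",a)
b=np.hstack([grid(crop("scene",355,210,100,90,4),355,210,4)[:360],grid(crop("scene",235,320,100+0,90,4),235,320,4)])
b=np.hstack([grid(crop("scene",355,210,100,125,4),355,210,4),grid(crop("scene",235,320,100,125,4),235,320,4)])
b=np.hstack([crop("scene",355,210,100,125,3),crop("scene",235,320,130,125,3)])
b=np.hstack([grid(crop("scene",355,210,100,125,3),355,210,3),grid(crop("scene",235,320,130,125,3),235,320,3)])
cv2.imwrite("pics/b.png",b)
for n in d:
    h=cv2.cvtColor(d[n]["color"],cv2.COLOR_RGB2HSV)
    m=((h[...,0]>5)&(h[...,0]<18)&(h[...,1]>190)&(h[...,2]>120)).astype(np.uint8)
    k,l,s,c=cv2.connectedComponentsWithStats(m)
    for i in range(1,k):
        if s[i,4]>40: print(n,s[i],c[i].round(1),cv2.boxPoints(cv2.minAreaRect(np.argwhere(l==i)[:,::-1].astype(np.float32))).round(1).tolist())
```

```text
scene [362 228  20  19 177] [371.6 237.5] [[361.6000061035156, 241.6999969482422], [374.6000061035156, 227.10000610351562], [381.5, 233.1999969482422], [368.5, 247.89999389648438]]
```

View pics/a.png

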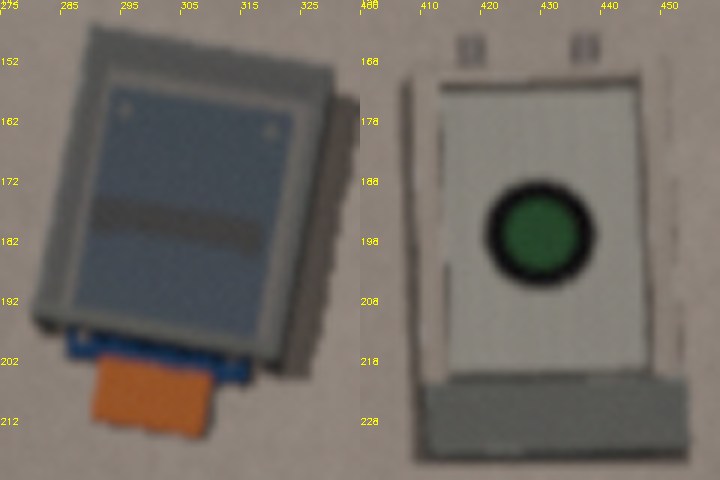

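View pics/b.png

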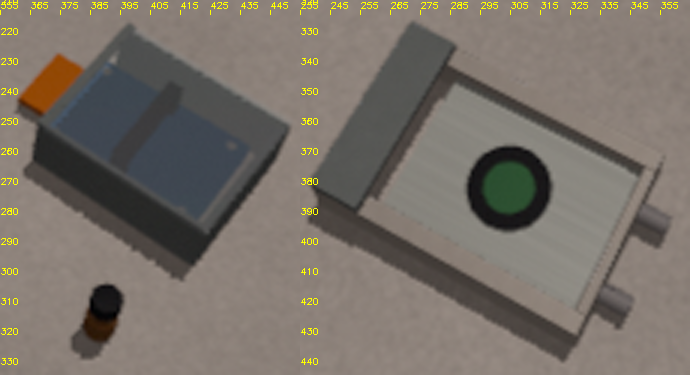

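The crop confirms the choice: a grey dock with clear roof, blue plate beneath, black handle at (303,180), orange tongue at (300,208). The bay's lip is at (432,228). Next I triangulate the corners.

```bash
cat > h.py <<'E'
import numpy as np
def ray(c,uv):
    T=np.linalg.inv(c["camera_from_world"]); K=c["intrinsics"]
    r=T[:3,:3]@np.linalg.solve(K,[uv[0],uv[1],1]); return T[:3,3],r/np.linalg.norm(r)
def tri(obs):
    A=0;b=0
    for c,uv in obs:
        o,r=ray(c,uv); P=np.eye(3)-np.outer(r,r); A=A+P; b=b+P@o
    return np.linalg.solve(A,b)
def atz(c,uv,z):
    o,r=ray(c,uv); return o+r*(z-o[2])/r[2]
def fit(local,world):  # planar fit: R local + t = world -> yaw,t,residuals
    l=np.array(local)[:,:2];w=np.array(world)[:,:2]; lm,wm=l.mean(0),w.mean(0); a=l-lm;b=w-wm
    y=np.arctan2((a[:,0]*b[:,1]-a[:,1]*b[:,0]).sum(),(a*b).sum()); c,s=np.cos(y),np.sin(y); R=np.array([[c,-s],[s,c]])
    t=wm-R@lm; return y,t,(l@R.T+t-w)
E
python3 - <<'E'
from h import *; import pickle
d=pickle.load(open("c0.pkl","rb")); T,S=d["top"],d["scene"]
ta=lambda p,x,y:((p[0]+.5)/6-.5+x,(p[1]+.5)/6-.5+y)
sb=lambda p,x,y:((p[0]+.5)/3-.5+x,(p[1]+.5)/3-.5+y)
def go(name,L,tp,sp,z):
    W=[];
    for l,a,b in zip(L,tp,sp):
        p=tri([(T,a),(S,b)]); W.append(p); print(name,p.round(4),atz(T,a,z)[:2].round(4),atz(S,b,z)[:2].round(4))
    for nm,W in (("tri",W),("top",[atz(T,a,z) for a in tp]),("scene",[atz(S,b,z) for b in sp])):
        y,t,r=fit(L,W); print(name,nm,"yaw",y.round(4),"t",t.round(4),"res mm",(1000*np.abs(r)).max(1).round(1))
t1=lambda p:ta(p,275,142); t2=lambda p:ta((p[0]-360,p[1]),400,158)
s1=lambda p:sb(p,355,210); s2=lambda p:sb((p[0]-300,p[1]),235,320)
go("tongue(cover frame)",[(-.107,.03),(-.107,-.03)],[t1((92,418)),t1((204,438))],[s1((57,54)),s1((19,98))],.016)
go("dock",[(0,.066),(0,-.066),(.16,-.066),(.16,.066)],[t1(p) for p in((33,325),(275,365),(333,70),(92,27))],[s1(p) for p in((130,26),(40,122),(193,265),(290,127))],.058)
go("lip",[(-.08,.058),(-.08,-.058),(-.118,-.058),(-.118,.058)],[t2(p) for p in((419,381),(687,381),(690,453),(418,453))],[s2(p) for p in((456,45),(357,210),(317,190),(413,22))],.0525)
E
```

```text
tongue(cover frame) [0.5523 0.2284 0.0162] [0.5517 0.228 ] [0.5529 0.229 ]
tongue(cover frame) [0.541  0.1696 0.016 ] [0.5393 0.1686] [0.5426 0.1709]
tongue(cover frame) tri yaw -0.1893 t [0.6517 0.1789] res mm [0.1 0.1]
tongue(cover frame) top yaw -0.2051 t [0.6502 0.1765] res mm [0.4 0.4]
tongue(cover frame) scene yaw -0.1739 t [0.6531 0.1815] res mm [0.5 0.5]
dock [0.5999 0.2571 0.051 ] [0.5943 0.2539] [0.6049 0.2546]
dock [0.5733 0.1306 0.0534] [0.5698 0.1289] [0.5766 0.1294]
dock [0.7346 0.0929 0.0128] [0.7252 0.095 ] [0.7316 0.0642]
dock [0.7563 0.2223 0.0507] [0.7522 0.2208] [0.7578 0.218 ]
dock tri yaw -0.2093 t [0.5878 0.1923] res mm [1.5 2.8 4.  1.7]
dock top yaw -0.2073 t [0.5821 0.1911] res mm [1.8 2.4 1.4 2. ]
dock scene yaw -0.2663 t [0.5905 0.1876] res mm [ 3.3  5.5 17.7  8.9]
lip [ 0.506  -0.1457  0.0443] [ 0.5049 -0.1443] [ 0.5081 -0.1485]
lip [ 0.504  -0.2814  0.0458] [ 0.5013 -0.2812] [ 0.5077 -0.2811]
lip [ 0.4688 -0.2821  0.0374] [ 0.4641 -0.2807] [ 0.4765 -0.2823]
lip [ 0.4686 -0.144   0.0425] [ 0.4677 -0.1421] [ 0.4714 -0.1476]
lip tri yaw -0.0072 t [ 0.5858 -0.214 ] res mm [ 9.7 10.  10.9 11.1]
lip top yaw -0.027 t [ 0.5835 -0.2148] res mm [10.3 10.6 11.2 11.5]
lip scene yaw 0.0164 t [ 0.5899 -0.2133] res mm [8.  8.6 9.1 9.6]
```

```bash
python3 -m pendant '[[[2.4,-2.15,0],0.05],[[2.4,-2.15,0],0],[[2.4,-2.15,0],0],[[2.4,-2.15,0],0],[[2.4,-2.15,0],0],[[2.4,-2.15,0],0],[[2.4,-2.15,0],0],[[2.4,-2.15,0],0],[[2.4,-2.15,0],0],[[2.4,-2.15,0],0],[[2.4,-2.15,0],0],[[2.4,-2.15,0],0],[[2.4,-2.15,0],0],[[2.4,-2.15,0],0],[[2.4,-2.15,0],0],[[0,0,0],0],[[0,0,0],0]]' 1 30
python3 - <<'E'
from station import ctrl
import cv2,pickle,numpy as np
c=ctrl.camera("wrist"); t=ctrl.camera("top"); pickle.dump((c,t),open("w1.pkl","wb"));cv2.imwrite("pics/w1.png",c["color"][:,:,::-1])
T=np.linalg.inv(c["camera_from_world"]); print(T.round(3),c["intrinsics"][0])
E
```

```text
time_s: 1.52
ee_pos: [0.4991, 0.2087, 0.2048]
eef_rot: [-3.141, -0.001, 2.935]
force: [0.1, -0.5, -1.0]
grip_width: 0.0939
grip_force: 0.0
[[ 0.206  0.942  0.265  0.422]
 [ 0.979 -0.198 -0.057  0.225]
 [-0.001  0.271 -0.963  0.384]
 [ 0.     0.     0.     1.   ]] [350.15251572   0.         320.23580715]
```

View pics/w1.png

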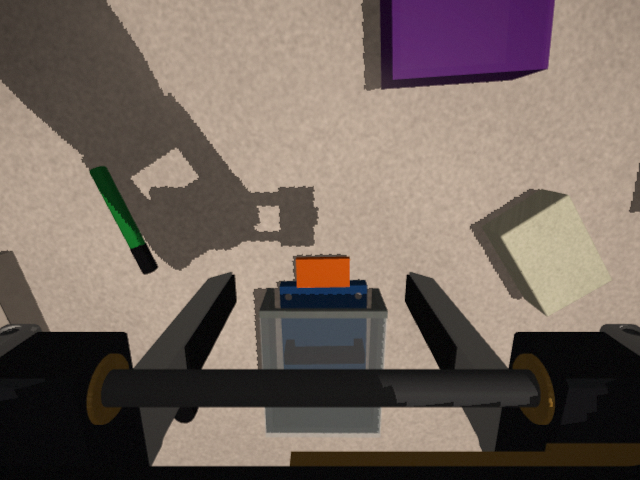

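Run:
```python
from h import *; import pickle,cv2
d=pickle.load(open("c0.pkl","rb")); w,t=pickle.load(open("w1.pkl","rb"))
h=cv2.cvtColor(w["color"],cv2.COLOR_RGB2HSV)
m=((h[...,0]>3)&(h[...,0]<20)&(h[...,1]>190)&(h[...,2]>200))
m[:, :200]=0;m[400:]=0
for r in range(252,292,3): 
    x=np.where(m[r])[0]; print(r,(x.min(),x.max()) if len(x) else None, h[r,320].tolist())
p=np.argwhere(m)[:,::-1].astype(np.float32); b=cv2.boxPoints(cv2.minAreaRect(p)); print(b.round(1).tolist())
for q in b: print(q.round(1),atz(w,q,.016).round(4))
T,S=d["top"],d["scene"]
g=sorted(b.tolist(),key=lambda q:q[1])[:2]; g=sorted(g)
print("tri -y",tri([(w,g[0]),(T,(308.58,214.58)),(S,(360.9,242.3))]).round(4),"+y",tri([(w,g[1]),(T,(289.9,211.2)),(S,(373.7,227.7))]).round(4))
```

```text
252 None [14, 49, 181]
255 None [16, 56, 87]
258 None [9, 232, 98]
261 None [11, 238, 196]
264 None [11, 245, 195]
267 None [11, 234, 196]
270 None [11, 241, 195]
273 None [11, 237, 194]
276 None [11, 239, 193]
279 None [12, 247, 192]
282 None [11, 242, 193]
285 None [11, 242, 193]
288 None [106, 196, 87]
291 None [107, 193, 87]
[[0.0, 0.0], [0.0, 0.0], [0.0, 0.0], [0.0, 0.0]]
[0. 0.] [ 0.2404 -0.0368  0.016 ]
[0. 0.] [ 0.2404 -0.0368  0.016 ]
[0. 0.] [ 0.2404 -0.0368  0.016 ]
[0. 0.] [ 0.2404 -0.0368  0.016 ]
tri -y [0.4811 0.1237 0.2158] +y [0.4935 0.1581 0.2477]
```

Run:
```python
from h import *; import pickle,cv2
d=pickle.load(open("c0.pkl","rb")); w,t=pickle.load(open("w1.pkl","rb"))
h=cv2.cvtColor(w["color"],cv2.COLOR_RGB2HSV)
m=((h[...,0]>3)&(h[...,0]<20)&(h[...,1]>190)&(h[...,2]>150))
m[:, :200]=0;m[310:]=0
p=np.argwhere(m)[:,::-1].astype(np.float32); b=cv2.boxPoints(cv2.minAreaRect(p)); c=b.mean(0)
b=b+np.sign(b-c)*.5; b=b[np.argsort(b[:,1])]; F=sorted(b[:2].tolist()); B=sorted(b[2:].tolist())
W=[atz(w,q,.016) for q in (F[0],F[1],B[1],B[0])]; print(F,B,np.round(W,4))
y,tt,r=fit([(-.107,-.03),(-.107,.03),(-.075,.03),(-.075,-.03)],W); print("yaw",y,"origin",tt,(r*1000).round(1).tolist())
print("hold",tt+.091*np.array([-np.cos(y),-np.sin(y)]))
T,S=d["top"],d["scene"]
print("tri -y",tri([(w,F[0]),(T,(308.58,214.58)),(S,(360.9,242.3))]).round(4),"+y",tri([(w,F[1]),(T,(289.9,211.2)),(S,(373.7,227.7))]).round(4))
```

```text
[[295.5, 258.5], [349.5, 258.5]] [[295.5, 287.5], [349.5, 287.5]] [[0.5398 0.1721 0.016 ]
 [0.552  0.2307 0.016 ]
 [0.5862 0.2243 0.016 ]
 [0.5736 0.1643 0.016 ]]
yaw -0.20624809447683137 origin [0.65198188 0.17922872] [[1.4, -0.3], [1.4, -0.2], [-1.5, -0.4], [-1.2, 0.9]]
hold [0.56291052 0.19786452]
tri -y [0.5407 0.1708 0.0139] +y [0.5524 0.2296 0.0146]
```

```bash
python3 -m pendant '[[[3.2,-0.55,0],0],[[3.2,-0.55,0],0],[[0,0,-3],0],[[0,0,-3],0],[[0,0,-3],0],[[0,0,-3],0],[[0,0,-3],0],[[0,0,-2],0],[[0,0,-1],0],[[0,0,0],0],[[0,0,0],0]]'
```

```text
time_s: 2.53
ee_pos: [0.5627, 0.1994, 0.0263]
eef_rot: [3.141, 0.001, 2.938]
force: [0.1, 0.2, 0.7]
grip_width: 0.0944
grip_force: 0.0
```

```bash
python3 -m pendant '[[[0,-0.15,-0.8],0],[[0,0,-0.8],0],[[0,0,-0.6],0],[[0,0,0],0],[[0,0,0],0]]' && python3 -m pendant '[[[0,0,0],0],[[0,0,0],0],[[0,0,0],0],[[0,0,0],0],[[0,0,0],0],[[0,0,0],0]]' 0 25
```

```text
time_s: 2.95
ee_pos: [0.5625, 0.1972, 0.0032]
eef_rot: [-3.141, -0.0, 2.937]
force: [-0.6, -0.2, 0.4]
grip_width: 0.0938
grip_force: 0.0
time_s: 3.45
ee_pos: [0.5627, 0.1973, 0.0036]
eef_rot: [3.141, 0.0, 2.937]
force: [0.2, -0.1, 0.5]
grip_width: 0.0598
grip_force: 25.0
```

```bash
python3 -m pendant '[[[-0.6,0.125,0],0],[[-1.17,0.245,0],0],[[-1.17,0.245,0],0],[[-1.17,0.245,0],0],[[-1.17,0.245,0],0],[[-1.17,0.245,0],0],[[-1.17,0.245,0],0],[[-1.17,0.245,0],0],[[-1.17,0.245,0],0],[[-1.17,0.245,0],0],[[-1.17,0.245,0],0],[[-1.17,0.245,0],0],[[-1.17,0.245,0],0],[[-1.17,0.245,0],0],[[-0.2,-1.2,0],0],[[-0.2,-1.2,0],0],[[-0.2,-1.2,0],0],[[-0.2,-1.2,0],0],[[0,0,0],0],[[0,0,0],0]]'
python3 - <<'E'
from station import ctrl
import cv2
c=ctrl.camera("top");cv2.imwrite("pics/t2.png",cv2.resize(c["color"][120:340,200:480,::-1],None,fx=2.8,fy=2.7))
E
```

```text
time_s: 5.12
ee_pos: [0.3966, 0.1814, 0.0035]
eef_rot: [-3.141, -0.0, 2.935]
force: [0.2, -1.5, 2.3]
grip_width: 0.0595
grip_force: 24.9
```

View pics/t2.png

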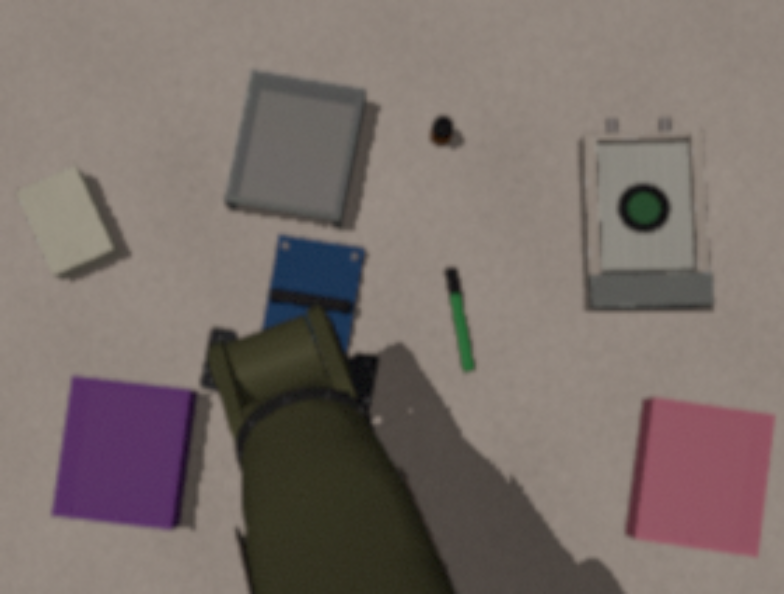

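The cover is fully out, flat and clear of the dock; the bar runs at crop (312,302). I release, rise and move back along the cover's axis.

```bash
python3 -m pendant '[[[0,0,0],0],[[0,0,0],0],[[0,0,0],0],[[0,0,0],0],[[0,0,0],0],[[0,0,1.5],0],[[0,0,3],0],[[0,0,3],0],[[0,0,3],0],[[2.97,-0.62,0],0],[[2.97,-0.62,0],0],[[2.97,-0.62,0],0],[[0,0,0],0],[[0,0,0],0]]' 1
python3 - <<'E'
from station import ctrl
import cv2,pickle
c=ctrl.camera("wrist");t=ctrl.camera("top");s=ctrl.camera("scene");o=ctrl.get_obs();pickle.dump((c,t,s,o),open("w3.pkl","wb"));cv2.imwrite("pics/w3.png",c["color"][:,:,::-1]);print(o["ee_pos"],o["eef_rot"])
E
```

```text
time_s: 6.33
ee_pos: [0.486, 0.1634, 0.1079]
eef_rot: [-3.141, -0.001, 2.936]
force: [-0.5, -0.7, -0.1]
grip_width: 0.0939
grip_force: 0.0
[0.48478355 0.16396455 0.10829815] [-3.14135224e+00 -6.05166601e-04  2.93729955e+00]
```

View pics/w3.png

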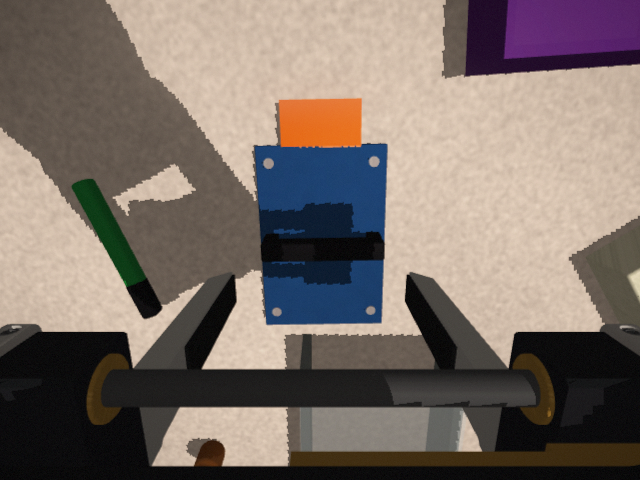

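Run:
```python
from h import *; import pickle,cv2
w,t,s,o=pickle.load(open("w3.pkl","rb"))
h=cv2.cvtColor(w["color"],cv2.COLOR_RGB2HSV)
m=((h[...,0]>3)&(h[...,0]<20)&(h[...,1]>190)&(h[...,2]>150)); m[:,:200]=0;m[200:]=0
def edge(r,c0,c1):  # rows r: left/right limits of tongue
    x=np.where(m[r])[0]; return x.min()-.5,x.max()+.5
E=[edge(r,0,0) for r in range(104,142,6)]; print("tongue",E)
b=((h[...,0]>98)&(h[...,0]<122)&(h[...,1]>120)); b[:, :240]=0; b[:,400:]=0; b[335:]=0
P=[]
for r in list(range(152,200,6))+list(range(290,318,6)):
    x=np.where(b[r])[0]; L,R=x.min()-.5,x.max()+.5
    P.append((atz(w,(L,r),.016)+atz(w,(R,r),.016))/2); print(r,L,R,np.linalg.norm(atz(w,(L,r),.016)-atz(w,(R,r),.016)).round(4))
P=np.array(P)[:,:2]; f=np.polyfit(P[:,0],P[:,1],1); print("centre-line yaw",np.arctan(f[0]),"y at x=.4857",np.polyval(f,.4857))
g=w["color"].max(2)
for c in (290,320,350): print(c,g[225:268,c].tolist())
for r in (242,248,254): print(r,g[r,252:268].tolist(),g[r,376:394].tolist())
```

```text
tongue [(np.float64(279.5), np.float64(360.5)), (np.float64(279.5), np.float64(360.5)), (np.float64(279.5), np.float64(360.5)), (np.float64(279.5), np.float64(360.5)), (np.float64(280.5), np.float64(360.5)), (np.float64(280.5), np.float64(359.5)), (np.float64(280.5), np.float64(360.5))]
152 254.5 386.5 0.0991
158 255.5 385.5 0.0981
164 255.5 385.5 0.0985
170 256.5 385.5 0.0982
176 256.5 385.5 0.0987
182 256.5 385.5 0.0991
188 257.5 385.5 0.0988
194 257.5 384.5 0.0985
290 263.5 381.5 0.0989
296 264.5 381.5 0.0985
302 264.5 381.5 0.099
308 265.5 380.5 0.0978
314 265.5 380.5 0.0983
centre-line yaw -0.18917373012314223 y at x=.4857 0.1649443051024972
290 [50, 49, 49, 50, 68, 109, 107, 108, 108, 85, 48, 49, 45, 32, 10, 6, 6, 10, 12, 15, 18, 20, 20, 19, 20, 21, 22, 21, 20, 18, 19, 21, 20, 21, 18, 23, 62, 95, 48, 46, 46, 46, 46]
320 [51, 51, 48, 50, 47, 49, 48, 47, 47, 48, 47, 48, 41, 16, 12, 8, 9, 11, 10, 8, 11, 8, 11, 9, 9, 10, 13, 12, 13, 8, 8, 11, 11, 7, 13, 17, 32, 47, 46, 51, 51, 50, 48]
350 [48, 49, 55, 64, 49, 50, 47, 50, 50, 49, 48, 46, 30, 13, 7, 8, 8, 8, 9, 10, 14, 7, 5, 12, 11, 11, 9, 11, 12, 12, 9, 8, 8, 11, 12, 23, 48, 51, 69, 68, 68, 68, 66]
242 [110, 106, 106, 107, 108, 109, 106, 106, 91, 41, 12, 10, 10, 10, 8, 11] [14, 13, 13, 14, 10, 13, 12, 29, 118, 213, 216, 218, 226, 226, 223, 217, 209, 210]
248 [104, 101, 102, 102, 103, 104, 105, 106, 90, 9, 8, 8, 12, 12, 10, 11] [26, 26, 27, 25, 27, 27, 24, 26, 115, 222, 220, 218, 219, 220, 218, 216, 217, 217]
254 [103, 101, 104, 101, 103, 101, 100, 102, 88, 30, 4, 4, 9, 8, 11, 11] [21, 22, 24, 22, 21, 24, 24, 37, 125, 216, 216, 218, 219, 219, 221, 221, 218, 215]
```

Run:
```python
from h import *; import pickle
w,t,s,o=pickle.load(open("w3.pkl","rb"))
a=atz(w,(322.25,260.5),.046); b=atz(w,(322.25,237.5),.030); print(a,b,(a+b)/2)
E=[np.linalg.norm(atz(w,(260.5,248),z)-atz(w,(384.1,248),z)) for z in(.03,.046)];print(E)
u=np.array([np.cos(-.19),np.sin(-.19)]);v=np.array([-u[1],u[0]])
C=np.linalg.inv(w["camera_from_world"])[:3,3]
for p in (a,b,(a+b)/2): print("from cam along,lateral",(p-C)[:2]@u,(p-C)[:2]@v)
print("tcp",(o["ee_pos"]-C)[:2]@u,(o["ee_pos"]-C)[:2]@v,C)
```

```text
[0.49135224 0.16388908 0.046     ] [0.47873987 0.16657464 0.03      ] [0.48504606 0.16523186 0.038     ]
[np.float64(0.09486165107182867), np.float64(0.08894824568760264)]
from cam along,lateral 0.0845315094670483 -9.009077361880701e-05
from cam along,lateral 0.07163891270124143 0.00016518171111018558
from cam along,lateral 0.07808521108414483 3.7545468745669586e-05
tcp 0.07806677199515291 -0.001256540541315495 [0.40835896 0.17994208 0.28666876]
```

```bash
python3 -m pendant '[[[0.03,0.14,-1.5],0.015],[[0,0,-1.5],0],[[0,0,-1.5],0],[[0,0,0],0],[[0,0,0],0]]'
python3 - <<'E'
from station import ctrl
import cv2,pickle
c=ctrl.camera("wrist");im=c["color"][230:480,200:440,::-1];cv2.imwrite("pics/w4.png",cv2.resize(im,None,fx=2.4,fy=2.4))
E
```

```text
time_s: 6.9
ee_pos: [0.4852, 0.1654, 0.0635]
eef_rot: [-3.141, -0.001, 2.952]
force: [0.1, 0.5, 0.4]
grip_width: 0.0941
grip_force: 0.0
```

View pics/w4.png

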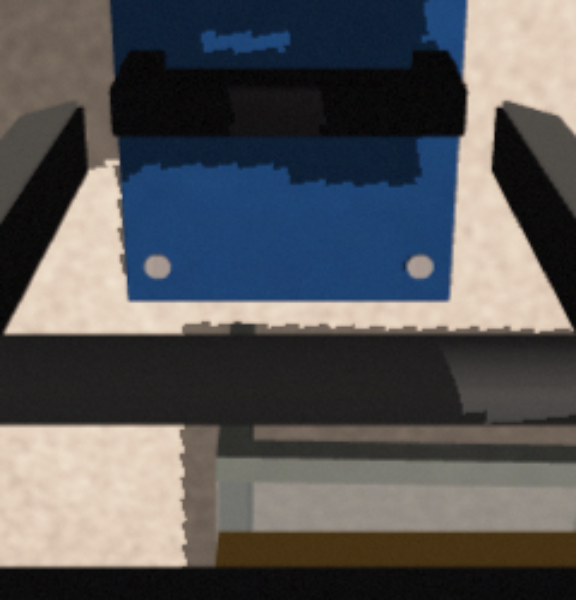

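Bar ends at crop columns 111 and 465, finger tips at 86 and 494: centred to within 0.5 mm. I descend.

```bash
python3 -m pendant '[[[0,-0.04,-0.7],0],[[0,0,-0.7],0],[[0,0,-0.7],0],[[0,0,-0.7],0],[[0,0,-0.5],0],[[0,0,-0.45],0],[[0,0,0],0],[[0,0,0],0]]'
```

```text
time_s: 7.62
ee_pos: [0.4859, 0.1647, 0.0257]
eef_rot: [-3.141, -0.0, 2.952]
force: [-0.6, 0.8, 0.5]
grip_width: 0.0939
grip_force: 0.0
```

```bash
python3 -m pendant '[[[0,0,0],0],[[0,0,0],0],[[0,0,0],0],[[0,0,0],0]]' 0 15
```

```text
time_s: 7.95
ee_pos: [0.4861, 0.1648, 0.0261]
eef_rot: [3.141, 0.0, 2.952]
force: [-0.2, -0.2, 0.2]
grip_width: 0.0899
grip_force: 15.0
```

```bash
python3 -m pendant '[[[0,0,0.8],0],[[0,0,2],0],[[0,0,2.5],0],[[0,0,2.5],0],[[0,0,2.5],0],[[0,0,2.5],0],[[0,0,2.5],0],[[0,0,2],0],[[0.5,-1.1,0],0.06],[[1,-2.2,0],0.06],[[1,-2.2,0],0.06],[[1,-2.2,0],0],[[1,-2.2,0],0],[[1,-2.2,0],0],[[1,-2.2,0],0],[[1,-2.2,0],0],[[1,-2.2,0],0],[[1,-2.2,0],0],[[0.5,-1.1,0],0],[[0,0,0],0]]'; python3 -m pendant '[[[0,0,0],0],[[0,0,0],0]]'
python3 - <<'E'
from station import ctrl
import cv2,pickle
d={n:ctrl.camera(n) for n in("wrist","top","scene")};d["o"]=ctrl.get_obs();pickle.dump(d,open("w5.pkl","wb"))
import numpy as np
cv2.imwrite("pics/w5.png",np.hstack([d["wrist"]["color"][0:480,0:420,::-1],cv2.resize(d["scene"]["color"][180:420,200:360,::-1],None,fx=2,fy=2)]))
E
```

```text
time_s: 9.62
ee_pos: [0.5862, -0.0571, 0.1989]
eef_rot: [-3.141, -0.0, 3.13]
force: [-0.4, 0.0, -3.0]
grip_width: 0.0898
grip_force: 15.0
time_s: 9.78
ee_pos: [0.5856, -0.0543, 0.1991]
eef_rot: [3.141, -0.0, 3.132]
force: [0.8, -0.4, -2.3]
grip_width: 0.0899
grip_force: 15.0
```

View pics/w5.png

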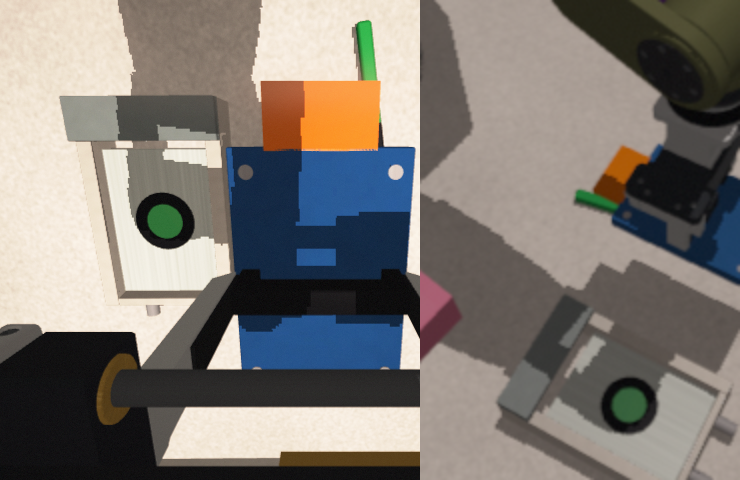

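Wrist view: bay lip from (60,96) to (230,140), recess to (118,290), disc at (165,220); the cover hangs on the bar at the right. I take the edges numerically.

Run:
```python
from h import *; import pickle,cv2
d=pickle.load(open("w5.pkl","rb")); w=d["wrist"]; g=cv2.cvtColor(w["color"],cv2.COLOR_RGB2GRAY).astype(int)
for n,(x0,y0,x1,y1) in {"wrist":(120,180,205,260),"top":(405,170,455,220),"scene":(270,350,335,415)}.items():
    c=d[n]["color"]; h=cv2.cvtColor(c,cv2.COLOR_RGB2HSV); m=np.zeros(h.shape[:2],bool)
    m[y0:y1,x0:x1]=((h[...,0]>45)&(h[...,0]<85)&(h[...,1]>100)&(h[...,2]>35))[y0:y1,x0:x1]
    cs,_=cv2.findContours(m.astype(np.uint8),cv2.RETR_EXTERNAL,cv2.CHAIN_APPROX_NONE); k=max(cs,key=len)
    e=cv2.fitEllipse(k); print(n,e); d[n]["e"]=e[0]
    for z in(.026,.028,.03): print("   ",z,atz(d[n],e[0],z)[:2].round(4))
print("tri",tri([(d[n],d[n]["e"]) for n in("wrist","top","scene")]))
for r in (185,250,275): print(r,"L",list(zip(range(80,126),g[r,80:126].tolist()))[::1] if 0 else g[r,80:126].tolist(),"R",g[r,195:236].tolist())
for c in (140,165,185): print(c,"top",g[88:152,c].tolist(),"bot",g[280:312,c].tolist())
```

```text
wrist ((164.48594665527344, 220.82456970214844), (32.61737823486328, 36.94639205932617), 127.72676849365234)
    0.026 [ 0.5852 -0.2145]
    0.028 [ 0.5847 -0.2136]
    0.03 [ 0.5843 -0.2127]
top ((430.46441650390625, 196.76776123046875), (9.349203109741211, 11.628840446472168), 5.758373737335205)
    0.026 [ 0.5843 -0.2186]
    0.028 [ 0.5839 -0.2181]
    0.03 [ 0.5835 -0.2177]
scene ((304.22265625, 381.8077392578125), (16.893842697143555, 17.339567184448242), 39.60572052001953)
    0.026 [ 0.586  -0.2135]
    0.028 [ 0.5863 -0.214 ]
    0.03 [ 0.5866 -0.2145]
tri [ 0.58505095 -0.21539979  0.02738824]
185 L [238, 238, 239, 234, 225, 226, 226, 227, 228, 228, 228, 228, 228, 227, 228, 229, 229, 210, 129, 106, 133, 134, 130, 131, 129, 129, 131, 158, 221, 237, 235, 234, 232, 231, 234, 234, 233, 232, 230, 233, 234, 233, 235, 237, 234, 232] R [125, 126, 125, 127, 124, 121, 123, 127, 123, 121, 123, 123, 123, 124, 120, 118, 119, 119, 120, 120, 121, 121, 120, 122, 121, 121, 122, 121, 107, 98, 98, 98, 90, 72, 72, 80, 78, 80, 80, 70, 38]
250 L [237, 239, 238, 239, 239, 239, 238, 239, 238, 238, 
[... 1489 characters left out ...]
156, 152, 148, 135, 131, 130, 127, 128, 130, 128, 129, 142, 199, 235, 236] bot [240, 240, 240, 240, 240, 240, 240, 239, 240, 235, 198, 102, 105, 107, 102, 106, 108, 116, 177, 232, 233, 232, 232, 234, 234, 232, 236, 236, 238, 237, 238, 238]
185 top [132, 127, 127, 124, 126, 127, 122, 94, 83, 83, 81, 82, 80, 82, 79, 80, 83, 81, 79, 80, 80, 77, 78, 79, 77, 80, 77, 78, 76, 78, 77, 77, 75, 77, 76, 75, 75, 74, 75, 72, 104, 156, 155, 157, 157, 157, 157, 156, 157, 158, 158, 155, 178, 234, 236, 235, 235, 237, 237, 223, 144, 199, 235, 235] bot [237, 237, 238, 237, 236, 236, 236, 237, 236, 226, 166, 108, 108, 109, 110, 106, 107, 122, 185, 233, 234, 235, 235, 234, 236, 233, 239, 238, 236, 235, 227, 200]
```

Run:
```python
from h import *; import pickle
d=pickle.load(open("w5.pkl","rb")); w=d["wrist"]
def line(n,pts,z):
    P=np.array([atz(w,p,z)[:2] for p in pts]); print(n,P.round(4).tolist()); return P
a=line("cheek top y+53? (left=-y)",[(97.7,185),(109.6,250),(113.7,275)],.042)
b=line("cheek foot",[(107.4,185),(118.4,250),(122.5,275)],.026)
c=line("wall top",[(140,297.6),(165,297.7),(185,297.5)],.042)
e=line("wall foot",[(140,290.2),(165,290.2),(185,289.8)],.026)
f=line("lip edge",[(140,140.5),(165,139.8),(185,139.8)],.0525)
r=line("right cheek top",[(209.5,250),(211.5,275)],.042)
for P in(a,b): print("yaw",np.arctan(np.polyfit(P[:,0],P[:,1],1)[0]), "y at .585",np.polyval(np.polyfit(P[:,0],P[:,1],1),.585))
for P in(c,e,f): print("yaw",-np.arctan(np.polyfit(P[:,1],P[:,0],1)[0]))
o=d["o"];print(o["ee_pos"],o["eef_rot"])
# cover tilt: tongue front corners in wrist vs camera
def cam(p): q=w["camera_from_world"]@np.r_[p,1]; q=w["intrinsics"]@q[:3]; return q[:2]/q[2]
H=np.array([.5858,-.0555,.1990+.0122])
for th in np.radians([0,4,8,12,16,20]):  # tongue-down tilt about bar axis
    R=np.array([[np.cos(th),0,-np.sin(th)],[0,1,0],[np.sin(th),0,np.cos(th)]])
    print(np.degrees(th).round(),[cam(H+R@(np.array(p)/1000-[0,0,.038])).round(1).tolist() for p in((-107,-30,16),(-107,30,16),(-75,-50,16),(-75,50,16))])
```

```text
cheek top y+53? (left=-y) [[0.546, -0.2665], [0.6111, -0.2663], [0.6381, -0.2667]]
cheek foot [[0.548, -0.2669], [0.6162, -0.2672], [0.6444, -0.2674]]
wall top [[0.6636, -0.2435], [0.6639, -0.2173], [0.6639, -0.1964]]
wall foot [[0.6623, -0.2512], [0.6626, -0.224], [0.6623, -0.2021]]
lip edge [[0.5055, -0.2147], [0.5051, -0.1923], [0.5052, -0.1744]]
right cheek top [[0.612, -0.1658], [0.639, -0.1663]]
yaw -0.001996461205371792 y at .585 -0.2664702229584176
yaw -0.00523802853579204 y at .585 -0.26707661628390555
yaw -0.006705665073728855
yaw 0.00036672701483806547
yaw 0.006355702749444416
[ 0.58570519 -0.05432223  0.19917434] [3.14156505e+00 9.30636074e-05 3.13291194e+00]
0.0 [[255.1, 83.1], [375.7, 81.9], [220.5, 149.8], [412.0, 148.0]]
4.0 [[257.9, 89.1], [373.4, 87.9], [223.4, 152.8], [409.4, 151.1]]
8.0 [[260.4, 95.5], [371.3, 94.4], [226.1, 156.3], [406.9, 154.7]]
12.0 [[262.8, 102.4], [369.4, 101.4], [228.7, 160.3], [404.6, 158.7]]
16.0 [[264.9, 109.6], [367.7, 108.6], [231.1, 164.7], [402.5, 163.1]]
20.0 [[266.9, 117.2], [366.1, 116.2], [233.4, 169.4], [400.5, 167.9]]
```

```bash
python3 -m pendant '[[[0.2,-1,0],0.006],[[0.4,-2,0],0],[[0.4,-2,0],0],[[0.4,-2,0],0],[[0.4,-2,0],0],[[0.4,-2,0],0],[[0.4,-2,0],0],[[0.4,-2,0],0],[[0.2,-1,0],0],[[0,0,-2],0],[[0,0,-2.5],0],[[0,0,-2.5],0],[[0,0,-2],0],[[0,0,-1],0],[[0,0,0],0],[[0,0,0],0]]'
cat > m.py <<'E'
from station import ctrl
import numpy as np,pickle,sys
d={"wrist":[ctrl.camera("wrist") for _ in range(4)]}; P=[]
d["top"]=ctrl.camera("top")
d["scene"]=ctrl.camera("scene"); 
for _ in range(4): ctrl.camera("top"); o=ctrl.get_obs(); P.append(np.r_[o["ee_pos"],o["eef_rot"][2],o["force"]])
pickle.dump(d,open(sys.argv[1],"wb")); print(np.round(P,4)); print(np.mean(P,0).round(4),o["time_s"])
for c in d["wrist"]: print(np.linalg.inv(c["camera_from_world"])[:3,3].round(4))
E
python3 m.py w6.pkl
```

```text
time_s: 11.27
ee_pos: [0.6182, -0.2153, 0.0996]
eef_rot: [-3.141, 0.0, 3.138]
force: [0.4, 0.4, -1.7]
grip_width: 0.0898
grip_force: 15.0
[[ 0.6182 -0.2153  0.0997  3.1378 -0.3183  0.8839 -2.2415]
 [ 0.6181 -0.2153  0.0995  3.1378  0.3926  0.2686 -3.2971]
 [ 0.618  -0.2153  0.0993  3.1378 -0.7798  0.1368 -1.9598]
 [ 0.618  -0.2153  0.0992  3.1378  0.4179  0.6398 -2.6736]]
[ 0.6181 -0.2153  0.0994  3.1378 -0.0719  0.4823 -2.543 ] 11.7667
[ 0.5387 -0.2146  0.2783]
[ 0.5388 -0.2146  0.279 ]
[ 0.5388 -0.2146  0.2793]
[ 0.5387 -0.2146  0.2792]
```

```bash
python3 -m pendant '[[[0,0.08,-0.8],0],[[0,0,-0.8],0],[[0,0,-0.8],0],[[0,0,-0.5],0],[[0,0,-0.2],0],[[0,0,-0.2],0],[[0,0,-0.2],0],[[0,0,0],0]]';python3 -m pendant '[[[0,0,-0.15],0],[[0,0,-0.15],0],[[0,0,0],0]]'
```

```text
time_s: 12.43
ee_pos: [0.618, -0.2146, 0.064]
eef_rot: [-3.141, 0.0, 3.138]
force: [-2.1, -1.0, 0.2]
grip_width: 0.0898
grip_force: 15.0
time_s: 12.68
ee_pos: [0.6181, -0.2146, 0.0615]
eef_rot: [-3.141, 0.001, 3.138]
force: [-4.2, -0.2, 5.3]
grip_width: 0.09
grip_force: 15.0
```

```bash
cat > tilt.py <<'E'
from station import ctrl
from h import *; import cv2
from scipy.optimize import least_squares
w=ctrl.camera("wrist");o=ctrl.get_obs(); h=cv2.cvtColor(w["color"],cv2.COLOR_RGB2HSV)
m=((h[...,0]>3)&(h[...,0]<20)&(h[...,1]>170)&(h[...,2]>80)).astype(np.uint8); m[:,:180]=0;m[:,460:]=0;m[260:]=0
m=cv2.morphologyEx(m,cv2.MORPH_OPEN,np.ones((3,3)))
cs,_=cv2.findContours(m,cv2.RETR_EXTERNAL,cv2.CHAIN_APPROX_NONE); k=max(cs,key=cv2.contourArea)
q=cv2.approxPolyDP(k,6,True)[:,0]; print("tongue poly",q.tolist(),"rows",k[:,0,1].min(),k[:,0,1].max())
C=w["camera_from_world"]
def cam(p): r=w["intrinsics"]@(C@np.r_[p,1])[:3]; return r[:2]/r[2]
y=o["eef_rot"][2]-np.pi; Rz=np.array([[np.cos(y),-np.sin(y),0],[np.sin(y),np.cos(y),0],[0,0,1]])
print(o["time_s"],o["ee_pos"].round(4),o["force"].round(1))
for off in(0,.004):
  for th in np.radians([0,2,4,6,8,10,12]):
    R=Rz@np.array([[np.cos(th),0,-np.sin(th)],[0,1,0],[np.sin(th),0,np.cos(th)]])
    H=o["ee_pos"]+[0,0,.012+off]
    print(off,np.degrees(th).round(),[cam(H+R@(np.array(p)/1000-[0,0,.038])).round(1).tolist() for p in((-107,-30,16),(-107,30,16),(-75,-30,16),(-75,30,16))])
E
python3 tilt.py
```

```text
tongue poly [[265, 91], [267, 154], [374, 152], [374, 90]] rows 90 154
12.7333 [ 0.6181 -0.2146  0.0615] [-3.3 -0.6  5.7]
0 0.0 [[259.4, 81.9], [380.1, 81.9], [262.3, 148.4], [377.3, 148.4]]
0 2.0 [[260.8, 84.9], [378.8, 84.9], [263.2, 149.8], [376.4, 149.8]]
0 4.0 [[262.0, 87.9], [377.6, 87.9], [264.0, 151.4], [375.6, 151.4]]
0 6.0 [[263.2, 91.1], [376.5, 91.1], [264.8, 153.1], [374.8, 153.1]]
0 8.0 [[264.4, 94.4], [375.3, 94.4], [265.6, 155.0], [374.1, 155.0]]
0 10.0 [[265.5, 97.8], [374.3, 97.8], [266.4, 156.9], [373.3, 156.9]]
0 12.0 [[266.5, 101.3], [373.2, 101.4], [267.1, 159.0], [372.6, 159.0]]
0.004 0.0 [[258.1, 80.6], [381.5, 80.6], [261.1, 148.5], [378.5, 148.6]]
0.004 2.0 [[259.4, 83.7], [380.1, 83.7], [262.0, 150.0], [377.6, 150.1]]
0.004 4.0 [[260.7, 86.8], [378.9, 86.8], [262.8, 151.7], [376.8, 151.7]]
0.004 6.0 [[262.0, 90.1], [377.6, 90.1], [263.7, 153.4], [375.9, 153.4]]
0.004 8.0 [[263.2, 93.5], [376.5, 93.5], [264.5, 155.3], [375.2, 155.3]]
0.004 10.0 [[264.4, 97.0], [375.3, 97.0], [265.3, 157.3], [374.4, 157.3]]
0.004 12.0 [[265.5, 100.6], [374.3, 100.6], [266.0, 159.4], [373.7, 159.4]]
```

```bash
python3 -m pendant '[[[0,0,-0.1],0],[[0,0,-0.1],0],[[0,0,-0.05],0],[[0,0,0],0]]';python3 tilt.py | head -12
```

```text
time_s: 13.07
ee_pos: [0.6187, -0.2147, 0.061]
eef_rot: [-3.141, 0.003, 3.138]
force: [-8.9, 3.4, 20.2]
grip_width: 0.0897
grip_force: 15.0
tongue poly [[265, 89], [267, 150], [374, 150], [375, 89]] rows 89 150
13.1167 [ 0.6188 -0.2147  0.061 ] [-7.8  2.  20.2]
0 0.0 [[259.4, 81.9], [380.2, 81.9], [262.3, 148.4], [377.3, 148.4]]
0 2.0 [[260.7, 84.8], [378.9, 84.8], [263.1, 149.8], [376.5, 149.8]]
0 4.0 [[261.9, 87.8], [377.7, 87.8], [264.0, 151.4], [375.7, 151.4]]
0 6.0 [[263.1, 91.0], [376.5, 91.0], [264.8, 153.1], [374.9, 153.1]]
0 8.0 [[264.3, 94.3], [375.4, 94.3], [265.6, 154.9], [374.1, 155.0]]
0 10.0 [[265.4, 97.7], [374.3, 97.7], [266.3, 156.9], [373.4, 156.9]]
0 12.0 [[266.5, 101.2], [373.3, 101.2], [267.0, 158.9], [372.7, 159.0]]
0.004 0.0 [[258.0, 80.6], [381.5, 80.6], [261.0, 148.6], [378.5, 148.6]]
0.004 2.0 [[259.3, 83.6], [380.2, 83.6], [261.9, 150.1], [377.7, 150.1]]
0.004 4.0 [[260.7, 86.7], [378.9, 86.7], [262.8, 151.7], [376.8, 151.7]]
```

```bash
python3 -m pendant '[[[0,0,0.1],0],[[0,0,0.2],0],[[0,0,0.1],0],[[0,0,0],0],[[0,0,0],0]]';python3 tilt.py | head -9
```

```text
time_s: 13.53
ee_pos: [0.6178, -0.2144, 0.062]
eef_rot: [3.141, -0.0, 3.138]
force: [0.3, 0.4, -2.0]
grip_width: 0.0902
grip_force: 15.0
tongue poly [[265, 89], [267, 152], [374, 151], [375, 89]] rows 89 152
13.5833 [ 0.6178 -0.2144  0.062 ] [ 0.5 -0.3 -3.1]
0 0.0 [[259.4, 81.9], [380.0, 81.9], [262.3, 148.3], [377.2, 148.3]]
0 2.0 [[260.7, 84.8], [378.7, 84.8], [263.1, 149.8], [376.3, 149.8]]
0 4.0 [[262.0, 87.9], [377.5, 87.9], [264.0, 151.3], [375.5, 151.4]]
0 6.0 [[263.2, 91.1], [376.3, 91.1], [264.8, 153.1], [374.7, 153.1]]
0 8.0 [[264.3, 94.4], [375.2, 94.4], [265.6, 154.9], [374.0, 154.9]]
0 10.0 [[265.4, 97.8], [374.1, 97.9], [266.3, 156.9], [373.3, 156.9]]
0 12.0 [[266.5, 101.3], [373.1, 101.4], [267.0, 158.9], [372.5, 159.0]]
```

```bash
cat > fitc.py <<'E'
from h import *; import cv2,pickle,sys
from scipy.optimize import least_squares
def pose(w,tcp,yaw):
    h=cv2.cvtColor(w["color"],cv2.COLOR_RGB2HSV); C=w["camera_from_world"]
    m=((h[...,0]>3)&(h[...,0]<20)&(h[...,1]>170)&(h[...,2]>80)); m[:,:180]=0;m[:,460:]=0;m[260:]=0
    r=np.where(m.sum(1)>60)[0]; r0,r1=r.min(),r.max()
    L=[];Rr=[];rr=np.arange(r0+4,r1-4)
    for k in rr: x=np.where(m[k])[0]; L.append(x.min()-.5);Rr.append(x.max()+.5)
    fl,fr=np.polyfit(rr,L,1),np.polyfit(rr,Rr,1)
    b=((h[...,0]>98)&(h[...,0]<122)&(h[...,1]>110)); b[:,:170]=0; b[:,470:]=0
    q=np.arange(r1+8,r1+70,3); BL=[np.where(b[k])[0].min()-.5 for k in q]; BR=[np.where(b[k])[0].max()+.5 for k in q]
    gl,gr=np.polyfit(q,BL,1),np.polyfit(q,BR,1)
    t,e=r0-.5,r1+.5; q0,q1=q[0],q[-1]
    y=yaw-np.pi; Rz=np.array([[np.cos(y),-np.sin(y),0],[np.sin(y),np.cos(y),0],[0,0,1]])
    def cam(p): v=w["intrinsics"]@(C@np.r_[p,1])[:3]; return v[:2]/v[2]
    def res(u):
        th,dx,dy,dz,ps=u; c,s=np.cos(th),np.sin(th)
        R=Rz@np.array([[np.cos(ps),-np.sin(ps),0],[np.sin(ps),np.cos(ps),0],[0,0,1]])@np.array([[c,0,-s],[0,1,0],[s,0,c]])
        P=lambda *p: cam(tcp+[0,0,.012]+Rz@[dx,dy,dz]+R@(np.array(p)/1000-[0,0,.038]))
        o=[]
        for x,row in((-107,t),(-75,e)):
            a,b_=P(x,-30,16),P(x,30,16); o+= [a[1]-row,b_[1]-row,a[0]-np.polyval(fl,a[1]),b_[0]-np.polyval(fr,b_[1])]
        for x in(-70,-40):
            a,b_=P(x,-50,16),P(x,50,16); o+=[a[0]-np.polyval(gl,a[1]),b_[0]-np.polyval(gr,b_[1])]
        return o
    f=least_squares(res,[.05,0,0,0,0],x_scale=[.1,.005,.005,.005,.05]); u=f.x
    print("tilt deg %.1f dx %.1f dy %.1f dz %.1f mm yaw %.3f rms px %.2f"%(np.degrees(u[0]),*(1000*u[1:4]),u[4],np.sqrt(np.mean(f.fun**2))))
if __name__=="__main__":
    if len(sys.argv)>1:
        d=pickle.load(open("w6.pkl","rb")); pose(d["wrist"][3],np.array([.6181,-.2153,.0994]),3.1378)
    from station import ctrl
    w=ctrl.camera("wrist");o=ctrl.get_obs(); pose(w,o["ee_pos"],o["eef_rot"][2]); print(o["ee_pos"].round(4),o["force"].round(1),o["time_s"])
E
python3 fitc.py base
```

```text
tilt deg -3.4 dx 1.9 dy -0.1 dz -4.6 mm yaw -0.000 rms px 1.13
tilt deg 4.3 dx -0.0 dy 0.3 dz -4.4 mm yaw 0.001 rms px 0.79
[ 0.6178 -0.2144  0.062 ] [ 0.7  0.3 -1.8] 13.6333
```

```bash
python3 -m pendant '[[[-0.3,0,0],0],[[-0.4,0,0],0],[[-0.4,0,0],0],[[-0.4,0,0],0],[[-0.3,0,0],0],[[0,0,0],0]]';python3 -m pendant '[[[-0.4,0,0],0],[[-0.4,0,0],0],[[-0.3,0,0],0],[[0,0,0],0]]';python3 fitc.py
```

```text
time_s: 14.13
ee_pos: [0.5994, -0.2146, 0.0626]
eef_rot: [-3.142, -0.0, 3.137]
force: [0.6, 0.2, -1.6]
grip_width: 0.0896
grip_force: 15.0
time_s: 14.47
ee_pos: [0.5884, -0.2145, 0.0625]
eef_rot: [3.142, -0.0, 3.138]
force: [-0.1, 0.2, -3.4]
grip_width: 0.0902
grip_force: 15.0
tilt deg 64.0 dx -58.8 dy 0.3 dz 30.8 mm yaw 0.005 rms px 5.48
[ 0.5887 -0.2145  0.0625] [-0.7 -0.  -3.3] 14.5167
```

```bash
python3 -m pendant '[[[-0.15,0,0],0],[[-0.15,0,0],0],[[0,0,0],0]]';cat >or.py <<'E'
from station import ctrl
import cv2,numpy as np
for n,(x0,x1,y0,y1) in {"wrist":(180,460,0,260),"scene":(200,400,300,430)}.items():
    h=cv2.cvtColor(ctrl.camera(n)["color"],cv2.COLOR_RGB2HSV)
    m=((h[...,0]>3)&(h[...,0]<20)&(h[...,1]>170)&(h[...,2]>60)); k=np.zeros_like(m);k[y0:y1,x0:x1]=m[y0:y1,x0:x1]
    p=np.argwhere(k); print(n,len(p),p.min(0) if len(p) else "",p.max(0) if len(p) else "", [(r,int(np.where(k[r])[0].min()),int(np.where(k[r])[0].max())) for r in range(80,170,6) if k[r].any()] if n=="wrist" else "")
E
python3 or.py
```

```text
time_s: 14.77
ee_pos: [0.5857, -0.2145, 0.0624]
eef_rot: [3.142, -0.0, 3.138]
force: [0.2, -0.4, -2.8]
grip_width: 0.0898
grip_force: 15.0
wrist 1530 [138 266] [151 375] [(140, 266, 374), (146, 266, 375)]
scene 87 [315 264] [376 392]
```

```bash
python3 -m pendant '[[[0,0,-0.07],0],[[0,0,-0.07],0],[[0,0,-0.07],0],[[0,0,-0.07],0],[[0,0,-0.07],0],[[0,0,-0.07],0],[[0,0,-0.07],0],[[0,0,0],0]]';python3 -m pendant '[[[0,0,-0.07],0],[[0,0,-0.07],0],[[0,0,-0.07],0],[[0,0,-0.07],0],[[0,0,0],0]]'; python3 or.py
```

```text
time_s: 15.53
ee_pos: [0.5859, -0.2145, 0.0575]
eef_rot: [-3.141, -0.0, 3.138]
force: [2.2, -0.0, 0.7]
grip_width: 0.0901
grip_force: 15.0
time_s: 15.95
ee_pos: [0.5859, -0.2144, 0.0546]
eef_rot: [3.142, -0.0, 3.138]
force: [1.4, -0.3, -0.2]
grip_width: 0.0899
grip_force: 15.0
wrist 1135 [137 264] [147 377] [(140, 264, 376), (146, 265, 376)]
scene 76 [315 264] [375 392]
```

```bash
python3 -m pendant '[[[0,0,-0.06],0],[[0,0,-0.06],0],[[0,0,-0.06],0],[[0,0,0],0]]';python3 -m pendant '[[[0,0,-0.06],0],[[0,0,-0.06],0],[[0,0,0],0]]'; python3 or.py
```

```text
time_s: 16.38
ee_pos: [0.5859, -0.2145, 0.0528]
eef_rot: [-3.142, -0.0, 3.138]
force: [1.5, 0.1, 0.7]
grip_width: 0.0898
grip_force: 15.0
time_s: 16.63
ee_pos: [0.5859, -0.2145, 0.0516]
eef_rot: [3.142, -0.0, 3.138]
force: [1.4, 0.0, 0.5]
grip_width: 0.09
grip_force: 15.0
wrist 1064 [137 263] [147 378] [(140, 263, 377), (146, 264, 376)]
scene 67 [314 264] [375 392]
```

```bash
python3 -m pendant '[[[0,0,-0.06],0],[[0,0,-0.06],0],[[0,0,0],0]]';python3 -m pendant '[[[0,0,-0.06],0],[[0,0,0],0]]'; python3 or.py
python3 - <<'E'
from station import ctrl
import cv2,numpy as np
w=ctrl.camera("wrist")["color"];s=ctrl.camera("scene")["color"]
cv2.imwrite("pics/f.png",np.hstack([w[80:480,130:510,::-1],cv2.resize(s[310:450,230:370,::-1],(400,400),interpolation=cv2.INTER_CUBIC)]))
E
```

```text
time_s: 16.98
ee_pos: [0.586, -0.2145, 0.0512]
eef_rot: [-3.141, 0.0, 3.138]
force: [-1.3, 1.3, 7.2]
grip_width: 0.0898
grip_force: 15.0
time_s: 17.15
ee_pos: [0.5861, -0.2145, 0.0512]
eef_rot: [-3.141, 0.001, 3.138]
force: [-3.6, 2.3, 12.6]
grip_width: 0.0902
grip_force: 15.0
wrist 1174 [137 263] [147 378] [(140, 263, 378), (146, 264, 374)]
scene 69 [314 264] [375 392]
```

View pics/f.png

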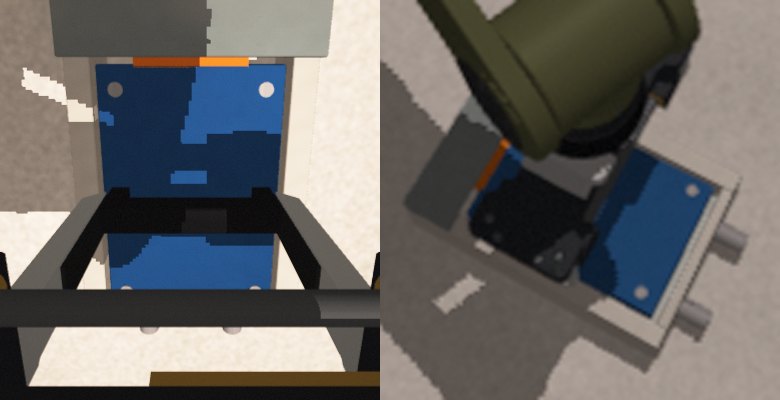

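Cover lies in the recess with the tongue under the lip (orange strip at crop (190,62)) and the rear inside the end wall. I check flatness and x position numerically.

```bash
python3 -m pendant '[[[0,0,0.06],0],[[0,0,0.06],0],[[0,0,0],0]]'
cat > sc.py <<'E'
from h import *; import pickle,cv2
from station import ctrl
def screws(w,reg):
    g=w["color"].astype(int); m=((g.min(2)>95)&(g.max(2)-g.min(2)<75)).astype(np.uint8); out=[]
    for x0,x1,y0,y1 in reg:
        k,l,s,c=cv2.connectedComponentsWithStats(np.ascontiguousarray(m[y0:y1,x0:x1])); 
        i=[j for j in range(1,k) if 30<s[j,4]<400]; out.append((c[i[0]]+[x0,y0]) if i else None)
    return out
def rep(w,S,z):
    W=[atz(w,p,z) if p is not None else None for p in S]; print([None if p is None else p.round(1).tolist() for p in S])
    print([None if p is None else p.round(4).tolist()[:2] for p in W]); 
    if all(p is not None for p in W):
        a,b,c,d=W; print("front w",np.linalg.norm(a-b).round(4),"rear w",np.linalg.norm(c-d).round(4),"len",np.linalg.norm((a+b-c-d)/2).round(4),"centre",((a+b+c+d)/4).round(4))
if __name__=="__main__":
    w=pickle.load(open("w3.pkl","rb"))[0]; rep(w,screws(w,[(260,277,154,172),(365,383,152,170),(269,285,304,320),(363,379,302,318)]),.016)
    w=ctrl.camera("wrist"); rep(w,screws(w,[(232,258,158,182),(384,408,158,182),(244,268,355,370),(375,398,355,370)]),.042)
    g=cv2.cvtColor(w["color"],cv2.COLOR_RGB2HSV); 
    for c in(340,370): print([g[r,c].tolist() for r in range(133,152)])
E
python3 sc.py
```

```text
time_s: 17.6
ee_pos: [0.5859, -0.2145, 0.0512]
eef_rot: [-3.142, -0.0, 3.138]
force: [-0.3, 1.1, 4.3]
grip_width: 0.0896
grip_force: 15.0
[[268.0, 163.1], [373.8, 161.1], [276.2, 311.6], [370.1, 310.1]]
[[0.4169, 0.1375], [0.4318, 0.2161], [0.5388, 0.1141], [0.5538, 0.1928]]
front w 0.0801 rear w 0.08 len 0.1242 centre [0.4853 0.1651 0.016 ]
[None, [395.9, 169.3], None, None]
[None, [0.5217, -0.174], None, None]
[[27, 15, 166], [28, 18, 166], [28, 19, 163], [16, 45, 148], [11, 172, 209], [16, 211, 253], [16, 214, 253], [16, 212, 253], [16, 215, 252], [16, 214, 253], [16, 214, 252], [16, 213, 253], [13, 192, 248], [0, 71, 158], [107, 183, 152], [107, 186, 151], [107, 180, 154], [106, 187, 150], [107, 183, 153]]
[[27, 17, 169], [27, 16, 171], [24, 16, 164], [27, 17, 136], [9, 144, 193], [16, 209, 253], [16, 214, 253], [16, 213, 253], [16, 213, 253], [16, 214, 253], [16, 214, 253], [16, 212, 253], [16, 209, 253], [17, 185, 253], [15, 158, 251], [178, 58, 164], [107, 182, 153], [106, 181, 155], [106, 185, 153]]
```

```bash
python3 -m pendant '[[[0.05,0,0.03],0],[[0.05,0,0],0],[[0,0,0],0]]'; python3 -m pendant '[[[0,0,0],0],[[0,0,0],0],[[0,0,0],0],[[0,0,0],0]]' 1; python3 -m pendant '[[[0,0,0.4],0],[[0,0,0.6],0],[[0,0,1],0],[[0,0,2],0],[[0,0,3],0],[[0,0,3],0],[[0,0,3],0],[[0,0,3],0],[[-2,0,2],0],[[-3,0,0],0],[[-3,0,0],0],[[0,0,0],0],[[0,0,0],0]]'
python3 - <<'E'
from sc import *
w=ctrl.camera("wrist"); g=w["color"].astype(int)
m=((g.min(2)>95)&(g.max(2)-g.min(2)<75)).astype(np.uint8)
h=cv2.cvtColor(w["color"],cv2.COLOR_RGB2HSV); b=((h[...,0]>98)&(h[...,0]<122)&(h[...,1]>110)&(h[...,2]>25)).astype(np.uint8)
k,l,s,c=cv2.connectedComponentsWithStats(cv2.morphologyEx(b,cv2.MORPH_CLOSE,np.ones((25,25)))); i=1+np.argmax(s[1:,4]); print("blue",s[i],c[i])
x,y,W,H=s[i][:4]
k,l,s,c=cv2.connectedComponentsWithStats(np.ascontiguousarray(m[y:y+H,x:x+W]))
for j in range(1,k):
    if 15<s[j,4]<300: print(s[j],(c[j]+[x,y]).round(1),atz(w,c[j]+[x,y],.042).round(4))
print(ctrl.get_obs()["ee_pos"])
E
```

```text
time_s: 17.9
ee_pos: [0.5867, -0.2145, 0.0512]
eef_rot: [3.141, -0.001, 3.138]
force: [-1.5, 0.8, 2.3]
grip_width: 0.09
grip_force: 15.0
time_s: 18.23
ee_pos: [0.587, -0.2144, 0.0513]
eef_rot: [3.142, 0.0, 3.138]
force: [0.1, 0.2, 0.6]
grip_width: 0.0938
grip_force: 0.0
time_s: 19.32
ee_pos: [0.5063, -0.2147, 0.2331]
eef_rot: [-3.141, 0.002, 3.137]
force: [-0.7, -0.8, -0.2]
grip_width: 0.0938
grip_force: 0.0
blue [  276   217    91   124 10585] [320.87416155 278.81029759]
[79 10  7  7 38] [357.7 230.2] [ 0.5226 -0.1739  0.042 ]
[  0 100   1  24  24] [276.  328.5] [ 0.6425 -0.2677  0.042 ]
[  9 112   6   6  30] [287.4 331.6] [ 0.6468 -0.2544  0.042 ]
[ 76 112   6   6  30] [354.6 331.5] [ 0.6469 -0.1745  0.042 ]
[ 0.50716132 -0.21461802  0.23279104]
```

```bash
python3 -c "from station import ctrl; print(ctrl.hand_in())"
```

```text
the job is handed in; nothing more can be done
None
```

I handed the job in at about 19 s: the blue cover lies flat and fully home in the bay with its tongue under the lip, the gripper is open and clear, and the vial, marker, carton and bottle were not touched.

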